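Clear the blocked cupboard and pop its touch-latch door

ROBOT

A 6-joint arm with a two-finger parallel gripper is mounted at the origin on a cart in front of the work surface, level with it; the furniture and walls round the work are solid. World frame = base frame: x ahead of the robot, y to its left, z up, the work surface at z = 0. Lengths are in m, angles in rad, forces in N, time in s.
With the tool pointing down it reaches from about 0.3 to 0.825 m from the base axis. Payload 5.4 kg.
Tool frame: the origin (TCP) lies at the very end of the fingers, on their centre line; the grasp point (between the pads) lies behind it (robot.grip_point_offset is the z of the grasp point in the tool frame, in m); z points along the fingers, y is the line along which they close (so a half turn about z gives the same grasp; the last joint's range is limited). The gripper opens to 92 mm and grips with 3 to 60 N. Pads are 20 mm wide; open, the fingers measure 128 mm over their backs; the gripper's body (75 mm by 189 mm) begins 69 mm behind the grasp point.
Start: joints at [-1.506, 0.158, 1.597, -0, 1.386, -0.21], TCP at [0.156, -0.553, 0.215] pointing down, gripper open.
Joint ranges: [-2.91, 2.91], [-0.94, 2.29], [0.18, 2.7], [-1.29, 4.43], [0.17, 2.64], [-3, 3]. Speed limits (rad/s): [2.57, 2.57, 3.14, 3.14, 3.14, 3.14].

INTERFACE

Orientations are given as [roll, pitch, yaw] about the fixed x, y, z axes, in that order (R = Rz(yaw) Ry(pitch) Rx(roll)).
In Python, from station import robot gives the robot as it stands.
- The arm moves only by the tool carry_out, never from a script. Its argument "series" is a list that holds one entry, the list of rows, each a list of 5 numbers: the opening, from 0 (shut) to 1 (fully open), then the shift along the world's x, y, z in mm, then the turn about the world's z in degrees. A call has 1 to 5 rows; each row is the pose to reach, as a shift and turn from the pose commanded when the call began; what a row does not reach only later rows make up. A row lasts 1/8 s, in which the tool goes at most 62.5 mm and 10.7 degrees, less where a joint would pass 70% of its speed; a pose out of reach is approached as far as the arm can. A call with a gripper value outside its range is refused whole. The fingers move at their own pace and stop on an object; "newtons" is the grip in N (left out, the last holds). Time passes only in rows, so rows that repeat a pose let the fingers close. It gives the time, the measured TCP pose, the force, the opening and the grip force at its end, in the units of the state.
- robot.get_state(): the state, without advancing time (a new reading comes with each control period).
- robot.camera(name): name is "side" or "top"; returns the picture (400x640x3 uint8, red, green, blue); there is no depth.
- robot.camera_params(name): a dict with "camera_matrix" (3x3 intrinsics, pixels), "R" (3x3) and "t" (3): a world point X has camera coordinates R X + t. Camera axes: x right, y down, z forward; pixel columns grow to the right and rows downward; lengths in m; the calibration is good to about 2 mm. A picture is of the moment at which its call begins. camera_params takes no time and is no camera call.
- robot.close_job(): hands the job in; it is judged then, once.
The state is a dict: "time": time; "qpos": joint angles; "joint_velocities": joint speeds; "tau": joint torques, N m; "position": TCP position; "tcp_rot": TCP orientation; "ft_force": force on the tool from outside, world axes, zero at the start; "wrist_torque": the same for the moment, N m; "width": finger opening in m; "grasp_force": force on a finger pad.
Only numpy, scipy, OpenCV 4.12 (cv2) and the standard library are available. Lean on these libraries where they do the work, as an engineer would, in place of code of your own. Each camera call takes 0.05 s, during which the arm holds its last target. There are 200 camera calls.

TASK

A carton stands in front of the wider of the two handleless cupboards. Without picking anything up, slide the carton sideways along the table with the fingers, still upright, until no part of it is in front of that door; then press the door in with the fingertips near its free right-hand edge until the touch latch lets go, and back off so that it springs ajar and is left ajar. Keep the narrow cupboard shut, do not push on it, and leave everything else where it is.

Things in the scene. Friction and masses are not known exactly. Their poses are not given: they have to be found in the camera images.
- wide_cupboard: Low handleless grey steel cupboard, fixed, 220 wide (y), 140 deep (x), 170 high. Origin: centre of its underside; x to its back, y to its left, z up. Shut door: flat panel over the whole front, outer face at x = -70 mm, z = 14 to 170 mm. Upright hinge at the left edge (y = +110), free edge with latch at the right (y = -108). Trades places with the narrow one.
- wide_cupboard_door (a joint): Door angle, rad: 0 shut and latched, positive opens towards the robot, negative pressed in; stop 7 mm in at the free edge. Pressed to about -0.03 (about 5 N near the free edge) the latch lets go, surely so at the stop (-0.04); when the finger then backs off, the spring swings the door to about 0.35 (free edge 75 mm out) and it stays. Latched, it cannot be pulled open.
- wide_cupboard_edge (a point): Point on the outer face of the wide cupboard's door, at its top edge (height 170 mm), 33 mm from the free edge; moves with the door. A good place to press is 30 to 60 mm straight below it.
- narrow_cupboard: Low handleless grey steel cupboard, fixed, 160 wide (y), 140 deep (x), 170 high. Origin: centre of its underside; x to its back, y to its left, z up. Shut door: flat panel over the whole front, outer face at x = -70 mm, z = 14 to 170 mm. Upright hinge at the left edge (y = +80), free edge with latch at the right (y = -78). Leave it alone.
- narrow_cupboard_door (a joint): Door angle, rad: 0 shut and latched, positive opens towards the robot, negative pressed in; stop 7 mm in at the free edge. Same latch as the wide one; must stay shut.
- carton: Small food carton, 66 x 99 x 96 mm high, 0.4 to 0.7 kg, standing about 0.1 m in front of the wide cupboard's door (carton centre to door face), its 99 mm side roughly along the door. Origin: centre of its underside; x along the 66 side, y along the 99 side, z up. Slides without tipping when pushed in its lower half.
- tape: Ring-shaped roll of brown packing tape, diameter 116, 48 high, lying flat on top of the narrow cupboard (mm); a bystander. Origin: centre of its underside.
- stamp: Wooden rubber stamp standing upright near the front edge of the table, 26 x 52 x 74 high (mm); a bystander. Origin: centre of its underside.
- desk_stapler: Stapler lying near the front edge of the table, 142 long, 36 wide, 50 high (mm); a bystander. Origin: centre of its underside.
- pen: Marker pen lying near the front edge of the table, 134 long, 17 thick (mm); a bystander. Origin: centre of its underside.
- tin_a: Food tin standing at the right, diameter 75, 110 high (mm); a bystander. Origin: centre of its underside.
- tin_b: Food tin standing at the right, diameter 75, 110 high (mm); a bystander. Origin: centre of its underside.
- calc: Pocket calculator lying beside the right-hand cupboard, 114 x 68 x 15 (mm); a bystander. Origin: centre of its underside.
Mind the look-alikes: they are no part of the job. What is shaped like the carton but orange is not meant.

How it is judged:
By the outcome, as a careful person would: the job done as asked, in the order asked, and still so for the second after the job is handed in, with the robot touching nothing.
It also fails if it takes over 48 s, if anything falls off the work surface, if the arm or the gripper's body presses on something with over 40 N, if the wrist force passes 120 N, or if a joint passes its speed limit or range.

## Working session

There is one attempt and no reset: what is moved stays moved. The work goes in short steps, Python scripts to look and compute and a tool call to move; the robot and the scene stay as the last step left them, time stands still between calls to the robot, and variables do not carry over. Pictures are saved under pics/ and viewed, at most 10 in all, crops included, and the job is handed in when it is done.

Besides the shell and the picture viewer there is one more tool, called after ">>>" as name(argument=value, ...) on one line, values as JSON. carry_out: Moves the arm, as the interface text tells. Its arguments: {"type":"object","properties":{"series":{"type":"array","items":{"type":"array","items":{"type":"array","items":{"type":"number"}}}},"newtons":{"type":"number"}},"required":["series"]}

```bash
mkdir -p pics
python3 - <<'E'
from station import robot
import cv2,json
for n in("top","side"):
    im=robot.camera(n); cv2.imwrite(f"pics/{n}0.png",im[:,:,::-1])
    p=robot.camera_params(n); print(n,p)
s=robot.get_state(); print(s["time"],s["position"],s["tcp_rot"],s["width"],robot.grip_point_offset)
E
```

```text
top {'camera_matrix': array([[410.51113691,   0.        , 312.40095382],
       [  0.        , 410.51113691, 195.06811677],
       [  0.        ,   0.        ,   1.        ]]), 'R': array([[-0.00620117, -0.99970002, -0.02369418],
       [-0.990708  ,  0.00936127, -0.13568358],
       [ 0.13586469,  0.02263261, -0.99046885]]), 't': array([0.09087279, 0.53014507, 1.60186672])}
side {'camera_matrix': array([[504.20226395,   0.        , 315.46731222],
       [  0.        , 504.20226395, 193.54664642],
       [  0.        ,   0.        ,   1.        ]]), 'R': array([[-0.91811011, -0.39618522, -0.0105401 ],
       [-0.26391552,  0.63099942, -0.72951239],
       [ 0.29567282, -0.66699101, -0.68388637]]), 't': array([0.48639469, 0.19116116, 1.59177286])}
0.1 [ 0.15595489 -0.55288394  0.2137252 ] [-3.13999423e+00 -3.34436821e-04  2.74804551e-01] 0.09176410435702095 -0.0187
```

View pics/top0.png

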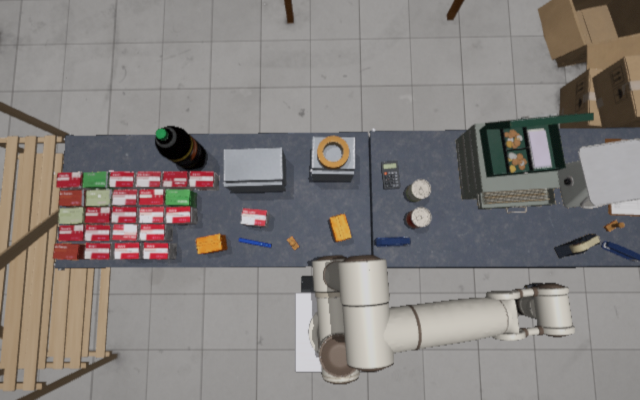

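View pics/side0.png

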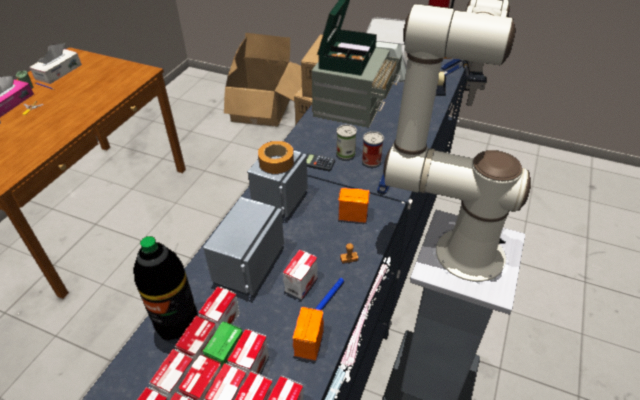

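The top view shows the wide cupboard at about (254,170), and the narrow one at (332,160) with the tape on it. Carton candidates:
- The red and white carton in front of the wide door, at (254,217).
- Orange look-alikes at (210,243) and (340,228).
- Red and green stock cartons at x < 215.

By the description it is the one at (254,217). I'll check it in one close crop.

```bash
cat > h.py <<'E'
import numpy as np, cv2
from station import robot
def ray(n,px,z):
    p=robot.camera_params(n);R=p["R"];t=p["t"]
    d=R.T@np.linalg.inv(p["camera_matrix"])@np.array([px[0],px[1],1.]);c=-R.T@t
    return c+d*(z-c[2])/d[2]
def proj(n,X):
    p=robot.camera_params(n);u=p["camera_matrix"]@(p["R"]@np.array(X,float)+p["t"]);return u[:2]/u[2]
E
python3 - <<'E'
from h import *
im=cv2.imread("pics/top0.png")[130:260,190:360]
a=cv2.resize(im,None,fx=4.5,fy=4.5,interpolation=cv2.INTER_CUBIC)
cv2.imwrite("pics/c1.png",a)
E
```

```text
(no output)
```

View pics/c1.png

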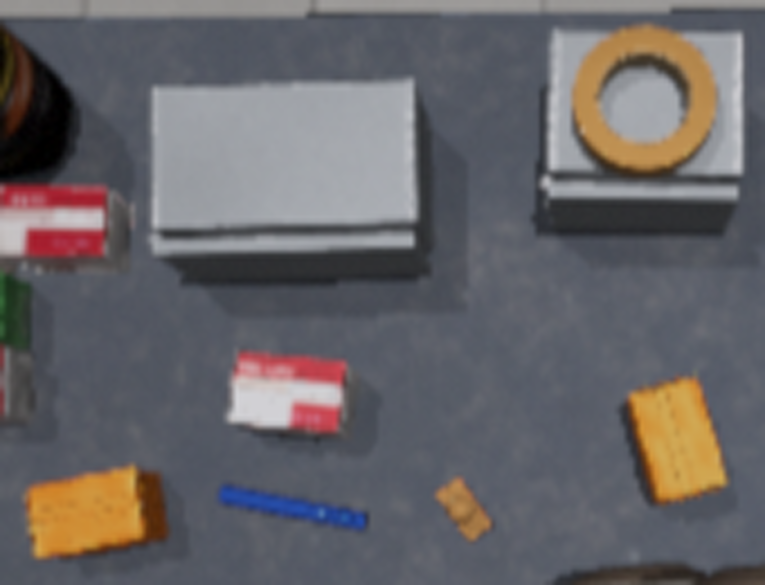

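The crop confirms the red and white carton. Its top corners in crop pixels are about (237,352), (347,362), (342,433) and (230,424). The wide door's top outer edge runs from (152,254) to (416,247). The stamp is at (463,508), the pen at (293,507) and the right-hand orange box at (678,440).

Run:
```python
from h import *
np.set_printoptions(precision=3,suppress=True)
f=lambda c,z: ray("top",((c[0]+.5)/4.5+190-.5,(c[1]+.5)/4.5+130-.5),z)[:2]
for nm,z,cs in [("door",.17,[(152,254),(416,247)]),("wide back",.17,[(152,88),(413,79)]),("carton",.096,[(237,352),(347,362),(342,433),(230,424)]),
 ("narrow door",.17,[(545,196),(740,198)]),("orangeR",.096,[(628,398),(697,377),(727,487),(656,502)]),("stamp",.074,[(436,492),(458,478),(492,525),(474,541)]),("pen",.01,[(220,490),(367,522)]),("orangeL",.096,[(26,490),(136,467),(145,538),(36,556)])]:
    P=np.array([f(c,z) for c in cs]);print(nm,P.tolist() and P.round(3).tolist(),P.mean(0))
# stapler etc
print(ray("top",(392,241),.03))
# carton red/white mask in side
im=cv2.imread("pics/side0.png")
```

```text
door [[0.549, 0.413], [0.553, 0.195]] [0.551 0.304]
wide back [[0.689, 0.416], [0.694, 0.198]] [0.692 0.307]
carton [[0.476, 0.356], [0.466, 0.261], [0.406, 0.265], [0.414, 0.36]] [0.441 0.311]
narrow door [[0.594, 0.089], [0.591, -0.07]] [0.593 0.01 ]
orangeR [[0.434, 0.022], [0.451, -0.037], [0.358, -0.06], [0.346, -0.001]] [ 0.397 -0.019]
stamp [[0.356, 0.187], [0.368, 0.168], [0.328, 0.139], [0.314, 0.154]] [0.342 0.162]
pen [[0.361, 0.386], [0.332, 0.254]] [0.347 0.32 ]
orangeL [[0.36, 0.533], [0.378, 0.44], [0.319, 0.431], [0.304, 0.523]] [0.34  0.482]
[ 0.347 -0.225  0.03 ]
```

>>> carry_out(series=[[[0,40,20,40,-4],[0,80,60,60,-8],[0,120,100,80,-12],[0,160,145,100,-16],[0,200,190,110,-16]]])

```text
time: 0.72
position: [0.3571, -0.3621, 0.3255]
tcp_rot: [3.141, -0.001, -0.006]
ft_force: [0.6, -0.4, -0.1]
width: 0.0438
grasp_force: 0.0
```

>>> carry_out(series=[[[0,8,55,0,0],[0,16,112,0,0],[0,24,170,0,0],[0,32,230,0,0],[0,40,290,0,0]]])

```text
time: 1.35
position: [0.3957, -0.0715, 0.3243]
tcp_rot: [-3.141, -0.0, -0.005]
ft_force: [-0.6, -0.8, 0.1]
width: 0.0001
grasp_force: 0.0
```

>>> carry_out(series=[[[0,8,60,0,0],[0,16,120,0,0],[0,24,180,0,0],[0,32,240,0,0],[0,40,300,0,0]]])

```text
time: 1.98
position: [0.4357, 0.2287, 0.3243]
tcp_rot: [3.141, 0.0, -0.004]
ft_force: [0.8, -0.5, 0.1]
width: 0.0005
grasp_force: 0.0
```

>>> carry_out(series=[[[0,0,60,0,0],[0,3,120,0,0],[0,3,182,0,0],[0,3,182,0,0]]])

```text
time: 2.48
position: [0.4376, 0.4117, 0.3223]
tcp_rot: [3.14, 0.003, 0.0]
ft_force: [-0.0, -0.3, 0.8]
width: 0.0003
grasp_force: 0.0
```

>>> carry_out(series=[[[0,2,4,-60,0],[0,4,6,-120,0],[0,4,6,-180,0],[0,4,6,-240,0],[0,4,6,-290,0]]])

```text
time: 3.1
position: [0.4423, 0.4129, 0.0322]
tcp_rot: [3.14, 0.001, -0.005]
ft_force: [0.4, 0.5, 0.2]
width: 0.0007
grasp_force: 0.0
```

Run:
```python
from h import *
s=robot.get_state();print(s["position"],s["ft_force"])
im=robot.camera("top")[:,:,::-1]; s2=robot.camera("side")[:,:,::-1]
a=cv2.resize(im[170:270,180:310],(520,400),interpolation=3);b=cv2.resize(s2[220:380,190:400],(280,213))
b=cv2.resize(s2[240:380,230:330],(280,400),interpolation=3)
cv2.imwrite("pics/c2.png",np.hstack([a,b]))
```

```text
[0.44234975 0.41293255 0.03221373] [0.44640099 0.52780266 0.24693706]
```

View pics/c2.png

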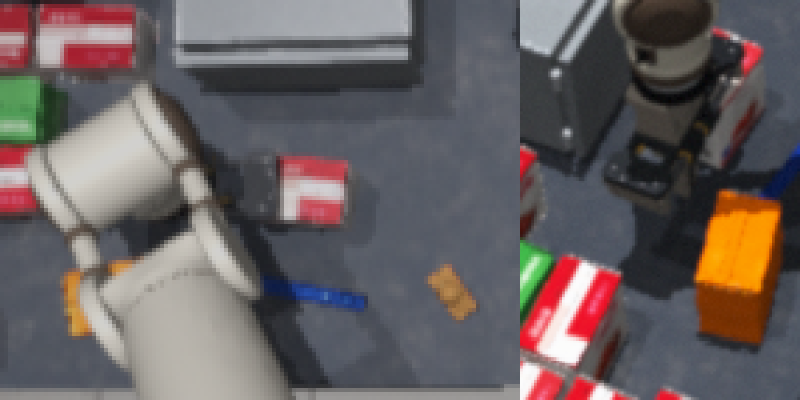

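The fingers are down left of the carton, and the gripper body is above its top at crop (262,190). It has a clear way to the right, so I push gently.

>>> carry_out(series=[[[0,0,-15,0,0],[0,0,-28,0,0],[0,0,-40,0,0],[0,0,-52,0,0],[0,0,-64,0,0]]])

```text
time: 3.82
position: [0.4448, 0.3518, 0.0374]
tcp_rot: [-3.137, -0.005, -0.005]
ft_force: [-1.3, 7.1, 5.2]
width: 0.0004
grasp_force: 3.4
```

>>> carry_out(series=[[[0,0,-12,0,0],[0,0,-24,0,0],[0,0,-36,0,0],[0,0,-48,0,0],[0,0,-60,0,0]]])

```text
time: 4.45
position: [0.4451, 0.2917, 0.0373]
tcp_rot: [-3.138, -0.005, -0.005]
ft_force: [0.1, 6.7, 5.8]
width: 0.0006
grasp_force: 3.5
```

Run:
```python
from h import *
s=robot.get_state();print(s["position"],s["ft_force"])
im=robot.camera("top")[:,:,::-1]; s2=robot.camera("side")[:,:,::-1]
a=cv2.resize(im[170:270,210:340],(520,400),interpolation=3)
b=cv2.resize(s2[200:340,250:350],(280,400),interpolation=3)
cv2.imwrite("pics/c3.png",np.hstack([a,b]))
```

```text
[0.44510963 0.29165164 0.03726329] [0.09956551 6.74835926 5.76847672]
```

View pics/c3.png

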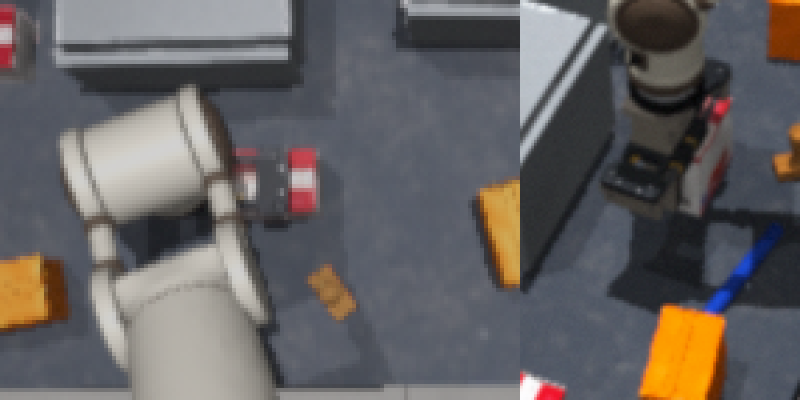

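The carton is sliding upright and straight, with its right edge at crop x≈319 and clear of the stamp and the orange box. I continue.

>>> carry_out(series=[[[0,0,-12,0,0],[0,0,-24,0,0],[0,0,-36,0,0],[0,0,-48,0,0],[0,0,-60,0,0]]])

```text
time: 5.18
position: [0.4443, 0.2315, 0.0362]
tcp_rot: [-3.139, -0.003, -0.005]
ft_force: [-0.6, 6.8, 4.5]
width: 0.0004
grasp_force: 3.4
```

>>> carry_out(series=[[[0,0,-12,0,0],[0,0,-24,0,0],[0,0,-36,0,0],[0,0,-48,0,0],[0,0,-54,0,0]]])

```text
time: 5.8
position: [0.4442, 0.1772, 0.036]
tcp_rot: [-3.139, -0.003, -0.005]
ft_force: [-0.8, 6.0, 5.5]
width: 0.0004
grasp_force: 3.6
```

>>> carry_out(series=[[[0,0,15,0,0],[0,0,40,0,0],[0,0,60,40,0],[0,0,60,100,0],[0,0,60,160,0]]])

```text
time: 6.42
position: [0.4418, 0.2372, 0.1957]
tcp_rot: [3.141, 0.002, -0.003]
ft_force: [0.1, 0.4, -0.8]
width: -0.0001
grasp_force: 0.0
```

Run:
```python
from h import *
s=robot.get_state();print(s["position"],s["ft_force"])
im=robot.camera("top")[:,:,::-1]; s2=robot.camera("side")[:,:,::-1]
cv2.imwrite("pics/topc4.png",im);cv2.imwrite("pics/sidec4.png",s2)
a=cv2.resize(im[170:270,230:360],(520,400),interpolation=3)
b=cv2.resize(s2[180:320,270:370],(280,400),interpolation=3)
cv2.imwrite("pics/c4.png",np.hstack([a,b]))
```

```text
[0.44183093 0.23721152 0.19565749] [ 0.10326092  0.41467009 -0.78536837]
```

View pics/c4.png

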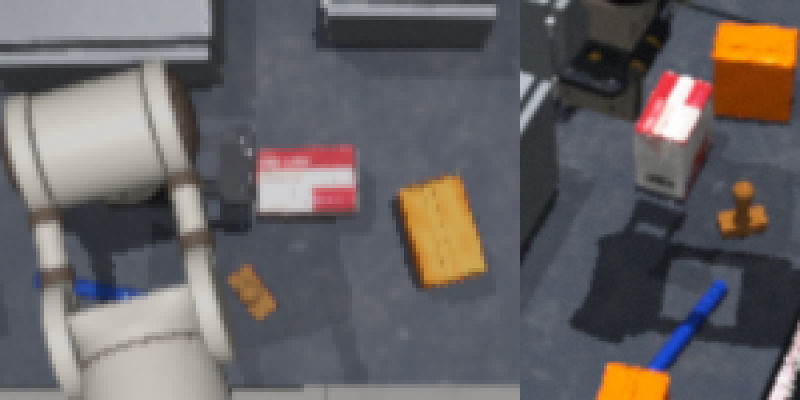

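The carton stands upright at crop (307,182), with its top's left edge at crop x≈257. I'll compute how far it is past the door's right edge.

Run:
```python
from h import *
for c in [(257,152),(354,146),(356,212),(259,214)]:
    print(ray("top",((c[0]+.5)/4+230-.5,(c[1]+.5)/4+170-.5),.096).round(3))
im=cv2.imread("pics/topc4.png"); hsv=cv2.cvtColor(im,cv2.COLOR_BGR2HSV)
m=((hsv[...,0]<8)|(hsv[...,0]>170))&(hsv[...,1]>120)&(hsv[...,2]>90)
m[:200]=0;m[230:]=0;m[:,:285]=0;m[:,325:]=0
v,u=np.nonzero(m);print(u.min(),u.max(),ray("top",(u.min()-.5,210),.096).round(3),ray("top",(u.max()+.5,210),.096).round(3))
# door right edge in side view: project measured
print(proj("side",(.551,.195,.17)),proj("side",(.551,.195,.014)))
```

```text
[0.475 0.157 0.096]
[0.48  0.064 0.096]
[0.417 0.062 0.096]
[0.415 0.155 0.096]
295 318 [0.466 0.154 0.096] [0.465 0.062 0.096]
[282.53097007 208.51244678] [285.21998304 243.05225887]
```

The carton's left edge is at y≈0.157 and the door's right edge is at y≈0.195, so it is well clear. Next is the door press at y≈0.23, z≈0.125.

>>> carry_out(series=[[[0,20,-7,-40,0],[0,50,-7,-71,0],[0,80,-7,-71,0],[0,88,-7,-71,0],[0,92,-7,-71,0]]])

```text
time: 7.15
position: [0.5345, 0.2299, 0.1233]
tcp_rot: [3.141, 0.001, -0.004]
ft_force: [-0.3, 0.4, 0.1]
width: 0.0005
grasp_force: 0.0
```

>>> carry_out(series=[[[0,3,0,0,0],[0,6,0,0,0],[0,9,0,0,0]]])

```text
time: 7.52
position: [0.5439, 0.2297, 0.1238]
tcp_rot: [-3.142, -0.0, -0.004]
ft_force: [0.2, -0.0, 0.5]
width: 0.0004
grasp_force: 0.0
```

>>> carry_out(series=[[[0,2,0,0,0],[0,4,0,0,0],[0,6,0,0,0]]])

```text
time: 7.9
position: [0.5489, 0.2295, 0.1236]
tcp_rot: [3.141, 0.003, -0.004]
ft_force: [-7.6, -1.5, 5.9]
width: 0.0003
grasp_force: 4.0
```

>>> carry_out(series=[[[0,2,0,0,0],[0,4,0,0,0]]])

```text
time: 8.15
position: [0.5518, 0.2294, 0.1236]
tcp_rot: [3.141, 0.006, -0.004]
ft_force: [-13.1, -2.8, 8.3]
width: 0.0005
grasp_force: 7.1
```

>>> carry_out(series=[[[0,2,0,0,0],[0,4,0,0,0],[0,4,0,0,0]]])

```text
time: 8.52
position: [0.5518, 0.2294, 0.1236]
tcp_rot: [3.139, 0.015, -0.003]
ft_force: [-26.9, -4.6, 18.0]
width: 0.0003
grasp_force: 13.6
```

The force rose sharply to 27 N with no more travel, so the door is at its stop. I back straight off.

>>> carry_out(series=[[[0,-15,0,0,0],[0,-40,0,0,0],[0,-70,0,0,0],[0,-100,0,0,0],[0,-130,0,0,0]]])

```text
time: 9.15
position: [0.4275, 0.2296, 0.1237]
tcp_rot: [-3.141, -0.001, -0.005]
ft_force: [0.3, 0.5, -0.1]
width: 0.0004
grasp_force: 0.0
```

>>> carry_out(series=[[[0,-20,0,30,0],[0,-25,0,90,0],[0,-25,-40,130,0],[0,-25,-100,130,0],[0,-25,-160,130,0]]])

```text
time: 9.78
position: [0.4035, 0.0681, 0.2546]
tcp_rot: [3.141, -0.003, -0.003]
ft_force: [1.2, -0.2, -0.2]
width: 0.0003
grasp_force: 0.0
```

>>> carry_out(series=[[[0,0,-60,0,0],[0,0,-120,0,0],[0,0,-180,0,0],[0,0,-240,0,0],[0,0,-240,0,0]]])

```text
time: 10.4
position: [0.4026, -0.174, 0.2536]
tcp_rot: [3.141, -0.0, -0.011]
ft_force: [-0.4, -0.9, -0.2]
width: 0.0003
grasp_force: 0.0
```

Run:
```python
from h import *
s=robot.get_state();print(s["position"],s["ft_force"])
im=robot.camera("top")[:,:,::-1]; s2=robot.camera("side")[:,:,::-1]
a=cv2.resize(im[130:270,180:360],(450,350),interpolation=3)
b=cv2.resize(s2[140:340,200:400],(350,350),interpolation=3)
cv2.imwrite("pics/c5.png",np.hstack([a,b]))
```

```text
[ 0.40264594 -0.1739588   0.25358168] [-0.44943568 -0.90035908 -0.15765307]
```

View pics/c5.png

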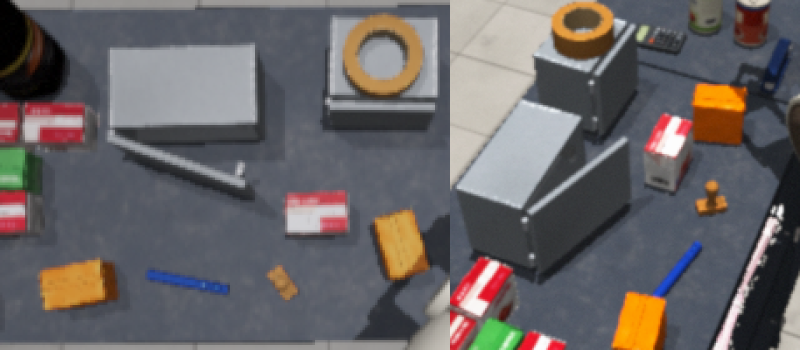

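The wide door is ajar, with its free edge at about (243,183). The carton stands upright right of it at (317,212), the narrow cupboard is shut and nothing else has moved. I hand the job in.

```bash
python3 -c "
from station import robot
print(robot.close_job())"
```

```text
the job is handed in; nothing more can be done
None
```

The job is handed in: the carton stands upright about 30–40 mm clear of the wide door's right edge, that door was pressed to its stop and left ajar, and the narrow cupboard is shut with everything else in place by the last pictures.

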